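# Clear the vegetable slicer and set its drum to 6

### The arm

A 6-joint arm with a two-finger parallel gripper is mounted at the origin on a cart in front of the work surface, level with it; the furniture and walls round the work are solid. World frame = base frame: x ahead of the robot, y to its left, z up, the work surface at z = 0. Lengths are in m, angles in rad, forces in N, time in s.
With the tool pointing down it reaches from about 0.275 to 0.85 m from the base axis. Payload 19 kg.
Tool frame: the origin (TCP) lies midway between the tips of the shut fingers; the grasp point (between the pads) lies 19 mm behind it; z points along the fingers, y is the line along which they close (so a half turn about z gives the same grasp; the last joint's range is limited). The gripper opens to 85 mm and grips with 20 to 120 N. Pads are 22 mm wide; open, the fingers measure 114 mm over their backs; the gripper's body (76 mm by 85 mm) begins 54 mm behind the grasp point. The pads swing forward as they close: fully open they stand 13 mm farther back than shut.
Start: joints at [1.056, 0.15, 1.437, -0, 1.554, -0.134], TCP at [0.214, 0.534, 0.231] pointing down, gripper open.
Joint ranges: [-2.8, 2.8], [-0.68, 2.1], [0.12, 2.68], [-1.39, 4.53], [0.16, 2.79], [-2.81, 2.81]. Speed limits (rad/s): [1.89, 1.89, 2.22, 3.01, 3.01, 3.01].

### API

Orientations are given as a unit quaternion [x, y, z, w].
In Python, from bench import bot, imaging, order gives the robot as it stands.
- The arm moves only by the tool play_rows, never from a script. Its argument "targets" is a list of rows, each a list of 4 numbers: the shift along the world's x, y, z in m, then the turn about the world's z in rad. In form: [[x, y, z, roll], ...]. A call has exactly 10 rows; each row shifts and turns the commanded pose from where the row before left it; what a row does not reach is not made up. A row lasts 1/8 s, in which the tool goes at most 62.5 mm and 10.7 degrees, less where a joint would pass 70% of its speed; a pose out of reach is approached as far as the arm can. A call with a gripper value outside its range is refused whole. "jaw" is the closure, from 0 (fully open) to 1 (shut), set as the call begins (left out, the last holds). The fingers move at their own pace and stop on an object; "squeeze" is the grip in N (left out, the last holds). Time passes only in rows, so rows that do not move let the fingers close, or fill a call up. It gives the time, the measured TCP pose, the force, the opening and the grip force at its end, in the units of the state.
- bot.get_state(): the state, without advancing time (a new reading comes with each control period).
- imaging.read_camera(name): name is "scene" or "top" or "wrist"; returns a dict with "img" (384x512x3 uint8, red, green, blue), "mtx" (3x3 intrinsics, pixels), "k1" (the pictures are not rectified: a ray, as slopes to the right and down, at radius r is drawn at 1 + k1 r^2 times it, then the intrinsics apply), "R" (3x3) and "t" (3): a world point X has camera coordinates R X + t. Camera axes: x right, y down, z forward; pixel columns grow to the right and rows downward; lengths in m; the calibration is good to about 2 mm. A picture is of the moment at which its call begins. There is no depth.
- order.sign_off(): hands the job in; it is judged then, once.
The state is a dict: "time_s": time; "joint_positions": joint angles; "joint_velocities": joint speeds; "joint_torque": joint torques, N m; "tcp_pos": TCP position; "tool_rot": TCP orientation; "contact_force": force on the tool from outside, world axes, zero at the start; "torque": the same for the moment, N m; "grip_width": opening from 0.0 (shut) to 1.0 (fully open); "grip_force": force on a finger pad.
Only numpy, scipy, OpenCV 4.12 (cv2) and the standard library are available. Lean on these libraries where they do the work, as an engineer would, in place of code of your own. Each camera call takes 0.05 s, during which the arm holds its last target. There are 200 camera calls.

### The job

Get the slicer ready for the lemons: take the two carrot ends off it and leave them in the steel bowl, and set its slice-thickness dial so that the number 6 stands squarely in the little window. The dial is locked: pull its black cap up against the spring to turn it, and leave the cap dropped fully home so that it is locked again. Leave everything else on the table where it is, the bowl standing upright in its place.

Things in the scene. Friction and masses are not known exactly. Their poses are not given: they have to be found in the camera images.
- slicer: Grey vegetable slicer (mandoline) fixed on the table. Origin on the table under its middle; own y along its length (380 mm), own x across (144 mm). From -y to +y: end bar (top z = 92 mm), landing plate, blade at y = -27 mm, ribbed ramp (y -20..73 mm; the drum lowers it 1 mm a number), round dial pod at y = 130 mm. Side rails 91 to 93 mm high, clear catch box below.
- cap_grip (a point): On the vertical axis of the dial's round black fluted cap. Cap 48 mm in diameter, 28 mm tall; when home its underside is at z = 96 mm, this point at 112 mm, the flat top at 124 mm. Below, the pod's dark bevelled shroud ends at z = 90 mm and slopes away to 104 mm in diameter. The point rises and turns with the cap; any grip direction serves.
- window (a point): Middle of the window (about 15 by 18 mm) in the shroud's bevel, 42 mm from the dial's axis on the slicer's own -x side, z = 76 mm. Black numerals 0 to 9, 14 mm tall, on the white drum behind it; one shows at a time.
- drum (a joint): Angle of the number drum (rad): number n is in the window at n x 0.6283 (36 degrees a number; 6 at 3.770); stops just beyond 0 and 9. Grows, and the numbers rise, when the cap is turned CLOCKWISE seen from above. Stays put while the cap is up. Starts on 0, 1 or 2. Turn one or two numbers a grasp, let the cap drop home, regrip, go on.
- cap (a joint): Lift of the cap (m): 0 fully home, 0.013 upper stop. A spring pulls it down, 6 N at home, 9 N at 10 mm. A key under it locks the drum at each number; it turns freely once the cap is 9 mm up (lift 10 to 11 mm). Let go within about 10 degrees of a number it drops home and centres itself; farther off it may catch on a tooth or slip to the next number.
- carrot_crown: Stubby carrot end with three green stalk stumps, 36 mm in diameter and 31 mm tall (37 with the stumps), widest below; stands on its cut face on the landing plate, nearer the blade. Origin: centre of the cut face, z up. About 30 g.
- carrot_tip: Tapering carrot end, 26 mm in diameter at the foot, 22 mm at a height of 24 mm, 38 mm tall; stands on its cut face on the landing plate, nearer the slicer's -y end. Origin: centre of the cut face, z up. About 30 g.
- bowl: Round steel bowl, rim 156 mm in diameter, 62 mm tall, wall 4 mm, loose on the table to the right of the slicer. Origin: centre of its underside.
- lemon: Bystander: whole lemon on the chopping board at the left, 78 x 55 x 56 mm. Origin under its centre.
- garlic: Bystander: garlic bulb, 60 mm wide, 59 mm tall, on the table behind the dial. Origin: centre of its underside.
- spice_jar: Bystander: spice jar, 42 mm in diameter, 106 mm tall, behind the slicer to the right, nearest to the bowl. Origin: centre of its underside.
- mug: Bystander: two-tone mug, 90 mm wide, 122 mm over the handle, 105 mm tall, behind the slicer. Origin: centre of its underside.
- food_holder: Bystander: the slicer's mushroom-shaped grey food holder, 72 mm in diameter, 58 mm tall, on the chopping board. Origin: centre of its underside.
- landing (a point): Middle of the flat aluminium landing plate (own x +-63 mm, y +-66 mm) on which the carrot ends stand; top at z = 88 mm.
Mind the look-alikes: they are no part of the job. What is shaped like the carrot_tip but white is not meant.

How it is judged:
At the end, for the whole second after the job is handed in: Drum within 0.12 rad of number 6 with the cap home (under 2 mm up); both carrot ends at rest in the bowl (their cut faces' centres within 74 mm of its axis, at most 70 mm above its foot); bowl upright on the table, not moved over 50 mm; no bystander moved over 30 mm (value of joint drum between 3.65 and 3.89 rad and value of joint cap below 0.002 m and velocity of joint drum below 0.05 rad/s and horizontal distance between each of carrot_crown, carrot_tip and bowl below 0.074 m and z of each of carrot_crown, carrot_tip in the frame of bowl below 0.07 m and linear speed of each of carrot_crown, carrot_tip below 0.03 m/s and angle between bowl's own z axis and vertical below 0.1 rad and height (world z) of bowl below 0.01 m); the robot touches nothing.
It fails at once if the bowl was moved more than 50 mm (distance of bowl from where it was at the start of the episode above 0.05 m).
It fails at once if a bystander (lemon, garlic, spice jar, mug, food holder) was moved more than 30 mm (distance of any of lemon, garlic, spice_jar, mug, food_holder from where it was at the start of the episode above 0.03 m).
It also fails if it takes over 72 s, if anything falls off the work surface, if the arm or the gripper's body presses on something with over 40 N, if the wrist force passes 120 N, or if a joint passes its speed limit or range.

## Working session

There is one attempt and no reset: what is moved stays moved. The work goes in short steps, Python scripts to look and compute and a tool call to move; the robot and the scene stay as the last step left them, time stands still between calls to the robot, and variables do not carry over. Pictures are saved under pics/ and viewed, at most 10 in all, crops included, and the job is handed in when it is done.

Besides the shell and the picture viewer there is one more tool, called as name(argument=value, ...), one argument or row to a line, values as JSON. play_rows: Moves the arm, as the interface text tells. Its arguments: {"type":"object","properties":{"targets":{"type":"array","items":{"type":"array","items":{"type":"number"}}},"jaw":{"type":"number"},"squeeze":{"type":"number"}},"required":["targets"]}

```bash
mkdir -p pics; cat > h.py <<'E'
import numpy as np, cv2
from bench import bot, imaging, order
def shot(n,f=None):
    c=imaging.read_camera(n)
    if f: cv2.imwrite('pics/'+f,c['img'][:,:,::-1])
    return c
def ray(c,u,v):
    K=np.array(c['mtx']);R=np.array(c['R']);t=np.array(c['t'])
    d=np.array([(u-K[0,2])/K[0,0],(v-K[1,2])/K[1,1]]);s=d.copy()
    for _ in range(20): s=d/(1+c['k1']*(s@s))
    return -R.T@t, R.T@np.array([s[0],s[1],1])
def at(c,u,v,z):
    o,d=ray(c,u,v);return o+d*(z-o[2])/d[2]
def proj(c,X):
    p=np.array(c['R'])@np.array(X)+np.array(c['t']);s=p[:2]/p[2];s=s*(1+c['k1']*(s@s))
    K=np.array(c['mtx']);return np.array([K[0,0]*s[0]+K[0,2],K[1,1]*s[1]+K[1,2]])
E
python3 - <<'E'
from h import *
a=shot('top','t0.png');b=shot('scene','s0.png')
for c in(a,b):print(-np.array(c['R']).T@c['t'],c['mtx'],c['k1'])
print(bot.get_state())
E
```

```text
[ 0.31390083 -0.00791539  1.37530764] [[442.66737791   0.         264.83705495]
 [  0.         442.66737791 190.46021026]
 [  0.           0.           1.        ]] -0.07492893078761963
[ 0.00266674 -1.15405238  0.91205933] [[494.41890427   0.         261.18344569]
 [  0.         494.41890427 196.62886943]
 [  0.           0.           1.        ]] 0.025672000770547574
{'time_s': 0.1, 'joint_positions': array([ 1.05599262e+00,  1.50947317e-01,  1.43792068e+00, -2.71365768e-05,
        1.55380113e+00, -1.33990264e-01]), 'joint_velocities': array([ 0.00131873, -0.00054051, -0.00151629, -0.00115128,  0.00202657,
       -0.00026334]), 'joint_torque': array([ 4.52690656e-03, -7.14374113e+01, -5.71794641e+01, -1.12358593e-04,
        7.07838015e-03, -6.73175282e-05]), 'tcp_pos': array([0.21363151, 0.53361709, 0.23075243]), 'tool_rot': array([ 1.89258020e-01,  9.81927244e-01, -5.14487915e-04, -1.58697443e-04]), 'contact_force': array([-0.09137562, -1.49572775, -0.1796876 ]), 'torque': array([-0.00537123, -0.00118439,  0.03952247]), 'grip_force': 0.0, 'grip_width': 0.9968928217520335}
```

View pics/t0.png

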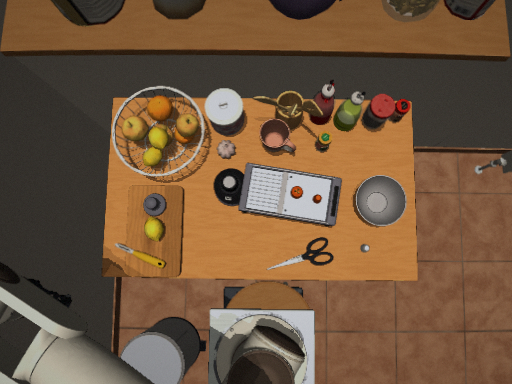

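View pics/s0.png

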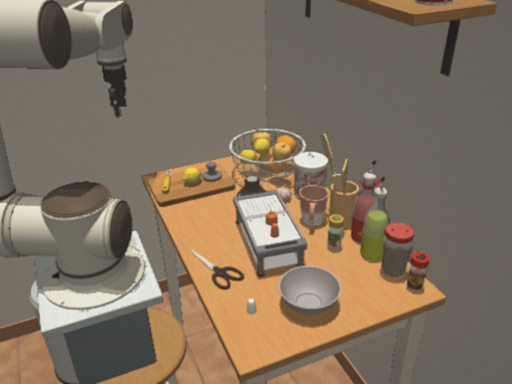

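```bash
python3 - <<'E'
from h import *
a=cv2.imread('pics/t0.png');b=cv2.imread('pics/s0.png')
p=cv2.resize(a[155:235,205:415],None,fx=3.8,fy=3.8,interpolation=cv2.INTER_CUBIC)
q=cv2.resize(b[170:275,225:310],None,fx=2.6,fy=2.6,interpolation=cv2.INTER_CUBIC)
im=np.zeros((600,800,3),np.uint8);im[:p.shape[0],:p.shape[1]]=p[:,:800];im[310:310+q.shape[0],:q.shape[1]]=q
cv2.imwrite('pics/c0.png',im)
E
```

```text
(no output)
```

View pics/c0.png

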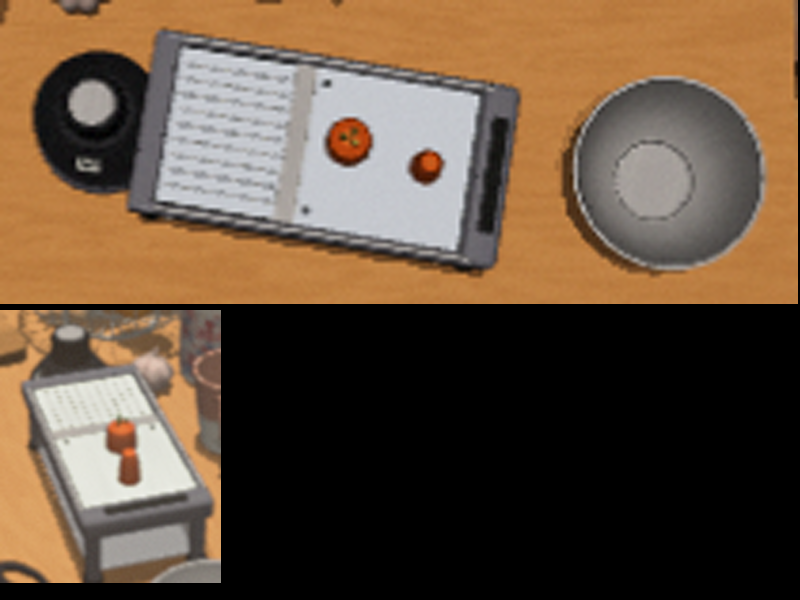

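```bash
python3 - <<'E'
from h import *
c=shot('top')
f=lambda u,v,z:at(c,205+(u+.5)/3.8-.5,155+(v+.5)/3.8-.5,z)
for n,u,v,z in [('cap',92,103,.124),('win',88,163,.076),('pod',97,121,.06),('c1',160,32,.09),('c2',517,88,.09),('c3',493,270,.09),('c4',130,213,.09),('bowl',669,173,.062),('bowlfoot',653,180,.003),
 ('pA1',482,95,.088),('pA2',458,250,.088),('bl1',315,68,.088),('bl2',293,220,.088)]: print(n,f(u,v,z).round(4))
im=c['img'].astype(int);m=(im[...,0]>130)&(im[...,1]<100)&(im[...,2]<60)
m[:, :285]=0;m[:,330:]=0;m[:185]=0;m[:207+3]=m[:210];m[210:]=0
n,l,s,ce=cv2.connectedComponentsWithStats(m.astype(np.uint8))
for i in range(1,n):
  if s[i,4]>15:print(s[i],ce[i],at(c,*ce[i],.103).round(4),at(c,*ce[i],.11).round(4))
E
```

```text
cap [0.5191 0.1005 0.124 ]
win [0.4796 0.1066 0.076 ]
pod [0.5153 0.1017 0.06  ]
c1 [0.5814 0.0518 0.09  ]
c2 [ 0.5406 -0.2262  0.09  ]
c3 [ 0.3992 -0.2062  0.09  ]
c4 [0.4396 0.0722 0.09  ]
bowl [ 0.479  -0.3509  0.062 ]
bowlfoot [ 0.4805 -0.3528  0.003 ]
pA1 [ 0.5351 -0.1992  0.088 ]
pA2 [ 0.4143 -0.1797  0.088 ]
bl1 [ 0.5548 -0.0692  0.088 ]
bl2 [ 0.4359 -0.053   0.088 ]
[292 186  10  11  71] [296.47887324 191.        ] [ 0.4978 -0.0948  0.103 ] [ 0.4967 -0.0943  0.11  ]
[316 195   5   5  19] [317.84210526 197.15789474] [ 0.4805 -0.1569  0.103 ] [ 0.4796 -0.1561  0.11  ]
```

play_rows(
  targets=[
    [0.03,-0.043,0.002,0],
    [0.03,-0.043,0.002,0],
    [0.03,-0.043,0.002,0],
    [0.03,-0.043,0.002,0],
    [0.03,-0.043,0.002,0],
    [0.03,-0.043,0.002,0],
    [0.03,-0.043,0.002,0],
    [0.03,-0.043,0.002,0],
    [0.03,-0.043,0.002,0],
    [0.034,-0.046,0.002,0],
  ],
  jaw=0.2,
  squeeze=60,
)

```text
time_s: 1.4
tcp_pos: [0.5184, 0.0993, 0.2514]
tool_rot: [0.189, 0.982, 0.0, 0.0]
contact_force: [1.8, 1.0, 1.1]
grip_width: 0.796
grip_force: 0.0
```

```bash
python3 - <<'E'
from h import *
c=shot('wrist','w1.png');print(bot.get_state()['tcp_pos'])
for X in [(.518,.1005,.124),(.4765,.1066,.076),(.497,-.0945,.1)]:print(proj(c,X))
E
```

```text
[0.52141495 0.09443843 0.25084726]
[254.7681879  181.97036791]
[244.76590302 130.57154604]
[ 65.43970075 228.08379837]
```

View pics/w1.png

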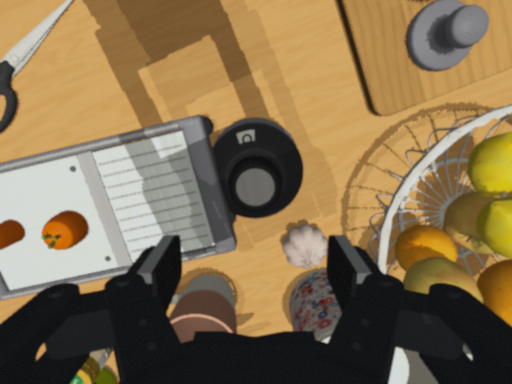

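```bash
python3 - <<'E'
from h import *
c=shot('wrist','w2.png');print(bot.get_state()['tcp_pos'],c['t'])
g=c['img'].astype(int)
m=((g.min(2)>75)&(g.max(2)-g.min(2)<40)).astype(np.uint8);m[:155]=0;m[215:]=0;m[:,:225]=0;m[:,285:]=0
n,l,s,ce=cv2.connectedComponentsWithStats(m)
for i in range(1,n):
  if s[i,4]>80:print(s[i],ce[i],at(c,*ce[i],.124).round(4))
print('win',at(c,246,135,.076))
im=cv2.cvtColor(c['img'],cv2.COLOR_RGB2BGR)
p=cv2.resize(im[115:215,205:305],None,fx=4,fy=4,interpolation=cv2.INTER_CUBIC)
q=cv2.resize(im[190:270,0:100],None,fx=4,fy=4,interpolation=cv2.INTER_CUBIC)
o=np.zeros((400,800,3),np.uint8);o[:,:400]=p;o[:320,400:]=q;cv2.imwrite('pics/w2c.png',o)
E
```

```text
[0.51982026 0.09685598 0.25060447] [-0.28261267 -0.4728396   0.27803068]
[ 240  163   39   38 1137] [258.84608619 181.39313984] [0.5219 0.0989 0.124 ]
win [0.48409019 0.10099541 0.076     ]
```

View pics/w2c.png

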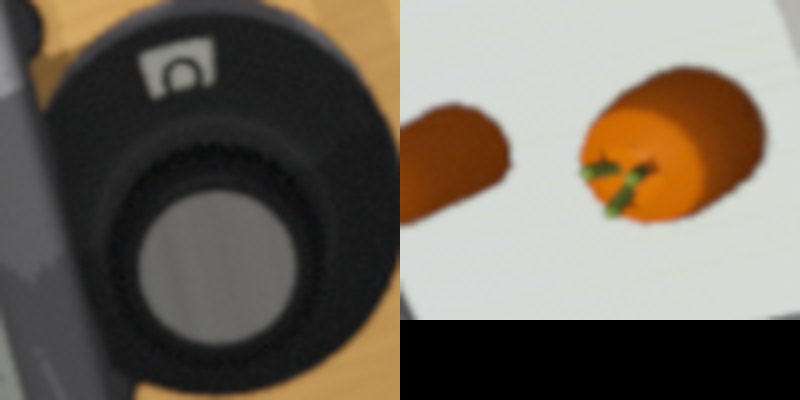

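play_rows(
  targets=[
    [0.0,0,-0.02,0],
    [0,0,-0.02,0],
    [0,0,-0.02,0],
    [0,0,-0.02,0],
    [0,0,0,0],
    [0,0,0,0],
    [0,0,0,0],
    [0,0,0,0],
    [0,0,0,0],
    [0,0,0,0],
  ],
)

```text
time_s: 2.75
tcp_pos: [0.5177, 0.1008, 0.1714]
tool_rot: [0.189, 0.982, -0.0, 0.0]
contact_force: [0.1, 0.1, 0.3]
grip_width: 0.8
grip_force: 0.0
```

```bash
python3 - <<'E'
from h import *
c=shot('wrist','w3.png');print(bot.get_state()['tcp_pos'],-c['R'].T@c['t'])
g=c['img'].astype(int)
m=((g.min(2)>75)&(g.max(2)-g.min(2)<40)).astype(np.uint8)
n,l,s,ce=cv2.connectedComponentsWithStats(m)
e=proj(c,(.52,.1,.124));w=proj(c,(.478,.1066,.076));print(e,w)
for i in range(1,n):
  if s[i,4]>300:print(s[i],ce[i],at(c,*ce[i],.124).round(4))
im=cv2.cvtColor(c['img'],cv2.COLOR_RGB2BGR)
u,v=w.astype(int);u=max(u,50);v=max(v,50)
o=np.zeros((400,800,3),np.uint8);q=cv2.resize(im[v-50:v+50,u-50:u+50],(400,400),interpolation=cv2.INTER_CUBIC);o[:,:400]=q
o[:300,400:]=cv2.resize(im,(400,300));cv2.imwrite('pics/w3c.png',o)
E
```

```text
[0.51771183 0.10077077 0.1713105 ] [0.45670388 0.12529768 0.31362199]
[253.81634362 216.30824253] [241.08850274 142.26987923]
[ 456    0   56   61 2034] [479.37118977  32.73107178] [0.467  0.2549 0.124 ]
[    0   121   229   204 25798] [ 99.36200481 211.69082875] [0.4807 0.0102 0.124 ]
[ 415  138   97  157 4106] [465.64539698 217.54237701] [0.5712 0.2253 0.124 ]
[ 227  195   53   50 2068] [253.32398453 219.45357834] [0.5219 0.0989 0.124 ]
[ 288  254   52   76 2052] [313.24415205 286.89961014] [0.5822 0.1186 0.124 ]
[174 312  52  25 862] [197.21925754 323.47215777] [0.5794 0.0333 0.124 ]
[400 355  40  29 348] [421.43390805 374.82758621] [0.6826 0.1692 0.124 ]
```

View pics/w3c.png

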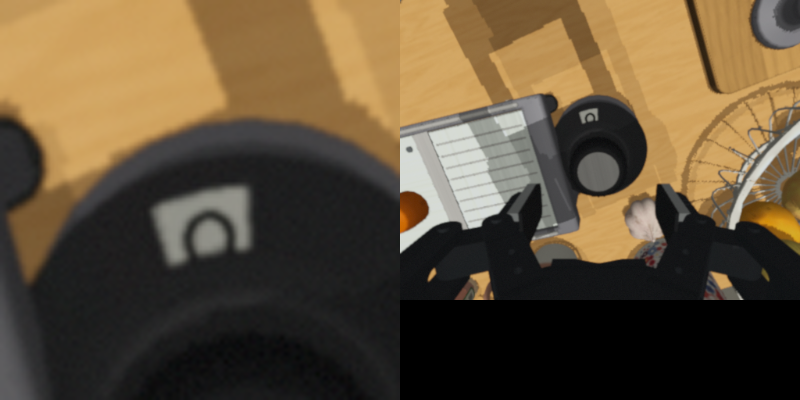

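play_rows(
  targets=[
    [0.0035,-0.0015,-0.01,0.175],
    [0,0,-0.015,0.175],
    [0,0,-0.015,0],
    [0,0,-0.015,0],
    [0,0,-0.012,0],
    [0,0,-0.01,0],
    [0,0,0,0],
    [0,0,0,0],
    [0,0,0,0],
    [0,0,0,0],
  ],
)

```text
time_s: 4.05
tcp_pos: [0.5214, 0.0993, 0.0946]
tool_rot: [0.015, 1.0, -0.0, 0.0]
contact_force: [-0.5, 0.3, 0.3]
grip_width: 0.801
grip_force: 0.0
```

play_rows(
  targets=[
    [0,0,0,0],
    [0,0,0,0],
    [0,0,0,0],
    [0,0,0,0],
    [0,0,0,0],
    [0,0,0.004,0],
    [0,0,0.004,0],
    [0,0,0.003,0],
    [0,0,0,0],
    [0,0,0,0],
  ],
  jaw=1,
  squeeze=60,
)

```text
time_s: 5.3
tcp_pos: [0.5211, 0.0992, 0.1051]
tool_rot: [0.015, 1.0, -0.0, -0.0]
contact_force: [2.6, -3.7, -9.9]
grip_width: 0.543
grip_force: 62.9
```

```bash
python3 - <<'E'
from h import *
s=bot.get_state();print(s['tcp_pos'],s['contact_force'],s['torque'],s['grip_width'],s['joint_positions'])
E
```

```text
[0.52114317 0.09917804 0.1051012 ] [ 2.61151584 -3.7362683  -9.90653142] [-0.62690947 -0.51775566 -0.04697753] 0.5434702498539026 [ 4.29447552e-02  1.35899600e-01  1.71579811e+00 -2.80383397e-04
  1.29014343e+00 -1.49695991e+00]
```

play_rows(
  targets=[
    [0,0,0,-0.157],
    [0,0,0,-0.157],
    [0,0,0,-0.157],
    [0,0,0,-0.157],
    [0,0,0,-0.157],
    [0,0,0,-0.157],
    [0,0,0,-0.157],
    [0,0,0,-0.157],
    [0,0,0,0],
    [0,0,0,0],
  ],
)

```text
time_s: 6.55
tcp_pos: [0.5212, 0.0992, 0.1052]
tool_rot: [0.598, 0.801, -0.0, -0.0]
contact_force: [2.5, -3.9, -9.6]
grip_width: 0.542
grip_force: 63.0
```

play_rows(
  targets=[
    [0,0,-0.004,0],
    [0,0,-0.004,0],
    [0,0,-0.003,0],
    [0,0,0,0],
    [0,0,0,0],
    [0,0,0,0],
    [0,0,0,0],
    [0,0,0,0],
    [0,0,0,0],
    [0,0,0,0],
  ],
)

```text
time_s: 7.8
tcp_pos: [0.5213, 0.0992, 0.0948]
tool_rot: [0.6, 0.8, 0.0, 0.0]
contact_force: [-2.1, -4.5, 2.8]
grip_width: 0.539
grip_force: 64.3
```

```bash
python3 - <<'E'
from h import *
s=bot.get_state();print(s['tcp_pos'],s['tool_rot'],s['contact_force'],s['torque'],s['grip_width'],s['joint_positions'])
c=shot('scene','s1.png')
im=c['img'][:,:,::-1]; u,v=proj(c,(.521,.0992,.1)).astype(int)
w=shot('wrist');m=w['img'][:,:,::-1]
x,y=proj(w,(.479,.106,.076)).astype(int);print(x,y)
o=np.zeros((400,800,3),np.uint8);o[:,:400]=cv2.resize(im[v-40:v+40,u-40:u+40],(400,400));o[:300,400:]=cv2.resize(m,(400,300));cv2.imwrite('pics/s1c.png',o)
E
```

```text
[0.52129084 0.09922331 0.09483131] [5.99744142e-01 8.00191807e-01 4.85867392e-05 1.85141929e-04] [-2.08291084 -4.46483976  2.79101583] [-0.78831     0.4781138   0.04160233] 0.539419423837285 [ 4.29512431e-02  1.45220999e-01  1.72753500e+00 -1.66982225e-04
  1.26848861e+00 -2.41432720e-01]
179 198
```

View pics/s1c.png

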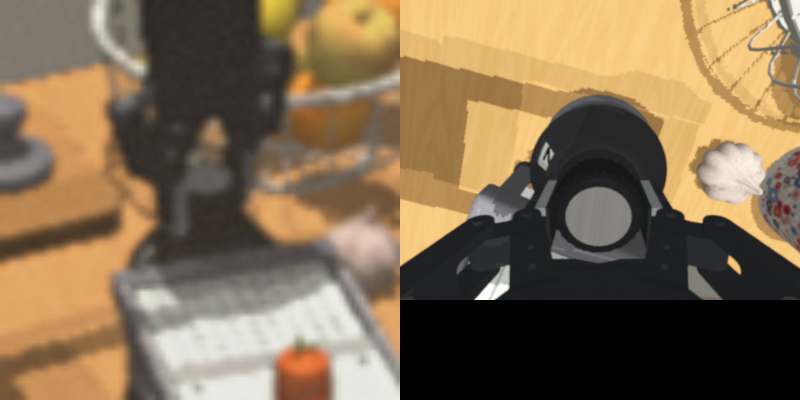

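play_rows(
  targets=[
    [0,0,0,0],
    [0,0,0,0],
    [0,0,0,0],
    [0,0,0,0],
    [0,0,0,0],
    [0,0,0,0],
    [0,0,0,0],
    [0,0,0,0],
    [0,0,0,0],
    [0,0,0,0],
  ],
  jaw=0.3,
)

```text
time_s: 9.15
tcp_pos: [0.5212, 0.0993, 0.0943]
tool_rot: [0.6, 0.8, -0.0, -0.0]
contact_force: [-0.4, 0.5, -0.0]
grip_width: 0.702
grip_force: 0.0
```

play_rows(
  targets=[
    [0,0,0,0],
    [0,0,0,0],
    [0,0,0,0],
    [0,0,0,0],
    [0,0,0,0],
    [0,0,0.004,0],
    [0,0,0.004,0],
    [0,0,0.003,0],
    [0,0,0,0],
    [0,0,0,0],
  ],
  jaw=1,
)

```text
time_s: 10.4
tcp_pos: [0.5211, 0.0993, 0.1051]
tool_rot: [0.6, 0.8, -0.0, -0.0]
contact_force: [1.9, -0.1, -9.0]
grip_width: 0.538
grip_force: 63.0
```

play_rows(
  targets=[
    [0,0,0,-0.157],
    [0,0,0,-0.157],
    [0,0,0,-0.157],
    [0,0,0,-0.157],
    [0,0,0,-0.157],
    [0,0,0,-0.157],
    [0,0,0,-0.157],
    [0,0,0,-0.157],
    [0,0,0,0],
    [0,0,0,0],
  ],
)

```text
time_s: 11.65
tcp_pos: [0.5213, 0.0992, 0.1052]
tool_rot: [0.955, 0.297, 0.0, -0.0]
contact_force: [3.8, -0.6, -9.8]
grip_width: 0.54
grip_force: 62.9
```

play_rows(
  targets=[
    [0,0,-0.004,0],
    [0,0,-0.004,0],
    [0,0,-0.003,0],
    [0,0,0,0],
    [0,0,0,0],
    [0,0,0,0],
    [0,0,0,0],
    [0,0,0,0],
    [0,0,0,0],
    [0,0,0,0],
  ],
)

```text
time_s: 12.9
tcp_pos: [0.5214, 0.0993, 0.0947]
tool_rot: [0.956, 0.295, 0.0, 0.0]
contact_force: [1.0, -0.7, 6.4]
grip_width: 0.541
grip_force: 64.5
```

play_rows(
  targets=[
    [0,0,0,0],
    [0,0,0,0],
    [0,0,0,0],
    [0,0,0,0],
    [0,0,0,0],
    [0,0,0,0],
    [0,0,0,0],
    [0,0,0,0],
    [0,0,0,0],
    [0,0,0,0],
  ],
  jaw=0.3,
)

```text
time_s: 14.15
tcp_pos: [0.5212, 0.0993, 0.0943]
tool_rot: [0.956, 0.295, -0.0, -0.0]
contact_force: [0.3, -0.3, -0.4]
grip_width: 0.7
grip_force: 0.0
```

play_rows(
  targets=[
    [0,0,0,0],
    [0,0,0,0],
    [0,0,0,0],
    [0,0,0,0],
    [0,0,0,0],
    [0,0,0.004,0],
    [0,0,0.004,0],
    [0,0,0.003,0],
    [0,0,0,0],
    [0,0,0,0],
  ],
  jaw=1,
)

```text
time_s: 15.4
tcp_pos: [0.5212, 0.0992, 0.1051]
tool_rot: [0.956, 0.295, -0.0, 0.0]
contact_force: [3.4, -3.8, -9.5]
grip_width: 0.545
grip_force: 62.9
```

play_rows(
  targets=[
    [0,0,0,-0.157],
    [0,0,0,-0.157],
    [0,0,0,-0.157],
    [0,0,0,-0.157],
    [0,0,0,-0.157],
    [0,0,0,-0.157],
    [0,0,0,-0.157],
    [0,0,0,-0.157],
    [0,0,0,0],
    [0,0,0,0],
  ],
)

```text
time_s: 16.65
tcp_pos: [0.5212, 0.0992, 0.1051]
tool_rot: [0.947, -0.321, -0.0, 0.0]
contact_force: [3.4, -3.4, -10.2]
grip_width: 0.544
grip_force: 62.9
```

play_rows(
  targets=[
    [0,0,-0.004,0],
    [0,0,-0.004,0],
    [0,0,-0.003,0],
    [0,0,0,0],
    [0,0,0,0],
    [0,0,0,0],
    [0,0,0,0],
    [0,0,0,0],
    [0,0,0,0],
    [0,0,0,0],
  ],
)

```text
time_s: 17.9
tcp_pos: [0.5213, 0.0992, 0.0947]
tool_rot: [0.947, -0.323, 0.0, -0.0]
contact_force: [-1.1, -4.1, 5.0]
grip_width: 0.538
grip_force: 64.4
```

play_rows(
  targets=[
    [0,0,0,0],
    [0,0,0,0],
    [0,0,0,0],
    [0,0,0,0],
    [0,0,0,0],
    [0,0,0.02,0],
    [0,0,0.03,0],
    [0,0,0.03,0],
    [0,0,0.03,0],
    [0,0,0.01,0],
  ],
  jaw=0.3,
)

```text
time_s: 19.15
tcp_pos: [0.5217, 0.0993, 0.2159]
tool_rot: [0.947, -0.323, 0.001, -0.0]
contact_force: [-0.2, -0.2, -0.6]
grip_width: 0.701
grip_force: 0.0
```

play_rows(
  targets=[
    [-0.003,-0.014,0.003,0.18],
    [-0.003,-0.014,0.003,0.18],
    [-0.003,-0.014,0.003,0.18],
    [-0.003,-0.014,0.003,0.18],
    [-0.003,-0.014,0.003,0.18],
    [-0.003,-0.014,0.003,0.18],
    [-0.003,-0.014,0.003,0.18],
    [-0.003,-0.014,0.003,0.18],
    [-0.003,-0.014,0.003,0.18],
    [-0.003,-0.014,0.003,0.18],
  ],
)

```text
time_s: 20.4
tcp_pos: [0.4909, -0.0411, 0.2434]
tool_rot: [0.84, 0.543, -0.0, -0.0]
contact_force: [0.3, -0.0, -0.3]
grip_width: 0.702
grip_force: 0.0
```

play_rows(
  targets=[
    [0,0,0,0.14],
    [0,0,0,0.143],
    [0,0,0,0],
    [0,0,0,0],
    [0,0,0,0],
    [0,0,0,0],
    [0,0,0,0],
    [0,0,0,0],
    [0,0,0,0],
    [0,0,0,0],
  ],
)

```text
time_s: 21.65
tcp_pos: [0.4912, -0.0407, 0.2443]
tool_rot: [0.756, 0.654, -0.0, -0.0]
contact_force: [0.3, 0.2, 0.9]
grip_width: 0.698
grip_force: 0.0
```

```bash
python3 - <<'E'
from h import *
c=shot('wrist','w4.png');s=bot.get_state();print(s['tcp_pos'],s['tool_rot'])
m=c['img'][:,:,::-1]
u,v=proj(c,(.479,.104,.076)).astype(int);print(u,v,proj(c,(.497,-.0945,.1)),proj(c,(.480,-.1565,.1)))
u=np.clip(u,40,471);v=np.clip(v,40,343)
o=np.zeros((400,800,3),np.uint8);o[:,:400]=cv2.resize(m[v-40:v+40,u-40:u+40],(400,400),interpolation=cv2.INTER_CUBIC);o[:300,400:]=cv2.resize(m,(400,300));cv2.imwrite('pics/w4c.png',o)
g=c['img'].astype(int);k=((g[...,0]-g[...,2]>100)&(g[...,0]>1.6*g[...,1])).astype(np.uint8)
n,l,st,ce=cv2.connectedComponentsWithStats(k)
for i in range(1,n):
  if st[i,4]>80:print(st[i],ce[i].round(1),at(c,*ce[i],.1).round(4))
E
```

```text
[ 0.49118185 -0.04072801  0.24424426] [ 7.56480291e-01  6.54016483e-01 -5.75756489e-05 -7.61468160e-05]
215 18 [266.69454906 231.89698762] [258.41297314 289.59205085]
[255 224  31  28 526] [269.7 236.1] [ 0.4993 -0.0993  0.1   ]
[250 291  19  18 239] [259.1 299.2] [ 0.4791 -0.1679  0.1   ]
```

View pics/w4c.png

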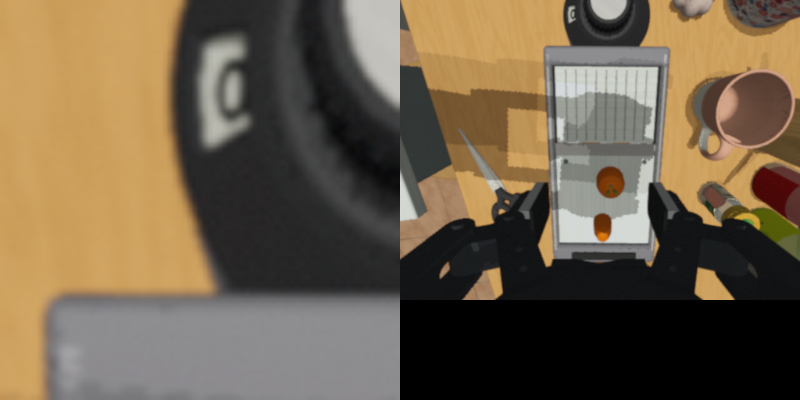

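```bash
python3 - <<'E'
from h import *
def line(c,p): o,d=ray(c,*p);return o,d/np.linalg.norm(d)
G={'crown':(.497,-.0945,.1),'tip':(.48,-.157,.1)}
cs={n:shot(n) for n in('wrist','top','scene')}
def sim(c,X,prof):
    pts=[proj(c,(X[0]+r*np.cos(a),X[1]+r*np.sin(a),.088+h)) for r,h in prof for a in np.linspace(0,6.28,24)]
    hu=cv2.convexHull(np.array(pts,np.float32));M=cv2.moments(hu);return np.array([M['m10'],M['m01']])/M['m00'],M['m00']
P={'crown':[(.018,0),(.018,.01),(.015,.028),(.009,.031)],'tip':[(.013,0),(.011,.024),(.006,.038)]}
from scipy.optimize import least_squares
for k in G:
  obs={}
  for n,c in cs.items():
    g=c['img'].astype(int);m=((g[...,0]>2.2*g[...,2])&(g[...,0]>1.7*g[...,1])&(g[...,0]>50)).astype(np.uint8)
    N,l,st,ce=cv2.connectedComponentsWithStats(m);q=proj(c,G[k])
    i=min((i for i in range(1,N) if st[i,4]>12),key=lambda i:np.linalg.norm(ce[i]-q));obs[n]=ce[i];print(k,n,st[i],ce[i].round(1),'exp area',sim(c,G[k],P[k])[1])
  for ns in(['wrist'],['top'],['wrist','top']):
    r=least_squares(lambda X:np.concatenate([sim(cs[n],X,P[k])[0]-obs[n] for n in ns]),G[k][:2],diff_step=1e-3);print(k,ns,r.x.round(4),r.cost)
E
```

```text
crown wrist [253 214  34  39 958] [268.9 231.7] exp area 1243.9767398587428
crown top [291 191  11   7  47] [296.1 194.1] exp area 122.80186391691677
crown scene [267 214  11  23 159] [272.6 223.7] exp area 153.92377027403563
crown ['wrist'] [ 0.4991 -0.0949] 1.7961435801657766e-13
crown ['top'] [ 0.4901 -0.0945] 3.7802843756502866e-13
crown ['wrist', 'top'] [ 0.4983 -0.0949] 4.257838015276004
tip wrist [249 274  21  35 574] [258.9 289.8] exp area 732.8629275774583
tip top [316 195   5   8  26] [318.3 198.6] exp area 65.3743197163567
tip scene [267 214  11  23 159] [272.6 223.7] exp area 111.829821216641
tip ['wrist'] [ 0.4806 -0.156 ] 5.836394391200371e-13
tip ['top'] [ 0.4776 -0.1592] 5.464332062694995e-13
tip ['wrist', 'top'] [ 0.4802 -0.1564] 1.002053560985377
```

play_rows(
  targets=[
    [0.004,-0.027,-0.01,0],
    [0.0035,-0.027,-0.02,0],
    [0,0,-0.03,0],
    [0,0,-0.03,0],
    [0,0,-0.03,0],
    [0,0,-0.02,0],
    [0,0,-0.01,0],
    [0,0,0,0],
    [0,0,0,0],
    [0,0,0,0],
  ],
)

```text
time_s: 23.1
tcp_pos: [0.4991, -0.0948, 0.095]
tool_rot: [0.756, 0.654, 0.0, 0.0]
contact_force: [-0.3, -0.1, 0.5]
grip_width: 0.7
grip_force: 0.0
```

play_rows(
  targets=[
    [0,0,0,0],
    [0,0,0,0],
    [0,0,0,0],
    [0,0,0,0],
    [0,0,0,0],
    [0,0,0,0],
    [0,0,0.01,0],
    [0,0,0.02,0],
    [0,0,0.03,0],
    [0,0,0.03,0],
  ],
  jaw=1,
  squeeze=30,
)

```text
time_s: 24.35
tcp_pos: [0.4986, -0.0947, 0.1858]
tool_rot: [0.756, 0.654, 0.0, 0.0]
contact_force: [-0.0, -0.6, -0.2]
grip_width: 0.392
grip_force: 30.0
```

play_rows(
  targets=[
    [-0.002,-0.03,0,0],
    [-0.002,-0.03,0,0],
    [-0.002,-0.03,0,0],
    [-0.002,-0.03,0,0],
    [-0.002,-0.03,0,0],
    [-0.002,-0.03,0,0],
    [-0.002,-0.03,0,0],
    [-0.002,-0.03,0,0],
    [-0.002,-0.005,0,0],
    [0,0,-0.02,0],
  ],
)

```text
time_s: 25.6
tcp_pos: [0.481, -0.3402, 0.1656]
tool_rot: [0.757, 0.654, 0.0, 0.001]
contact_force: [1.6, -0.2, -0.5]
grip_width: 0.397
grip_force: 30.0
```

play_rows(
  targets=[
    [0,0,-0.03,0],
    [0,0,-0.03,0],
    [0,0,-0.03,0],
    [0,0,-0.02,0],
    [0,0,-0.015,0],
    [0,0,-0.005,0],
    [0,0,0,0],
    [0,0,0,0],
    [0,0,0,0],
    [0,0,0,0],
  ],
)

```text
time_s: 26.85
tcp_pos: [0.4808, -0.3398, 0.0346]
tool_rot: [0.756, 0.654, -0.0, 0.0]
contact_force: [0.6, -0.3, -0.2]
grip_width: 0.395
grip_force: 30.0
```

play_rows(
  targets=[
    [0,0,0,0],
    [0,0,0,0],
    [0,0,0,0],
    [0,0,0,0],
    [0,0,0.015,0],
    [0,0,0.03,0],
    [0,0,0.03,0],
    [0,0,0.04,0],
    [0,0,0.04,0],
    [0,0,0.01,0],
  ],
  jaw=0.4,
)

```text
time_s: 28.1
tcp_pos: [0.4813, -0.3402, 0.2031]
tool_rot: [0.756, 0.654, 0.0, 0.002]
contact_force: [0.2, 0.1, -1.2]
grip_width: 0.599
grip_force: 0.0
```

play_rows(
  targets=[
    [0,0.03,0,0],
    [0,0.03,0,0],
    [0,0.03,0,0],
    [0,0.03,0,0],
    [0,0.03,0,0],
    [0,0.0335,0,0],
    [0,0,0,0],
    [0,0,0,0],
    [0,0,0,0],
    [0,0,0,0],
  ],
)

```text
time_s: 29.35
tcp_pos: [0.4806, -0.1568, 0.1991]
tool_rot: [0.757, 0.654, -0.0, -0.0]
contact_force: [-0.7, -0.3, 0.8]
grip_width: 0.598
grip_force: 0.0
```

play_rows(
  targets=[
    [0,0,-0.03,0],
    [0,0,-0.03,0],
    [0,0,-0.025,0],
    [0,0,-0.015,0],
    [0,0,-0.004,0],
    [0,0,0,0],
    [0,0,0,0],
    [0,0,0,0],
    [0,0,0,0],
    [0,0,0,0],
  ],
)

```text
time_s: 30.6
tcp_pos: [0.4807, -0.1562, 0.0954]
tool_rot: [0.756, 0.654, -0.0, 0.0]
contact_force: [-0.4, -0.4, 0.2]
grip_width: 0.6
grip_force: 0.0
```

play_rows(
  targets=[
    [0,0,0,0],
    [0,0,0,0],
    [0,0,0,0],
    [0,0,0,0],
    [0,0,0,0],
    [0,0,0,0],
    [0,0,0.01,0],
    [0,0,0.02,0],
    [0,0,0.03,0],
    [0,0,0.03,0],
  ],
  jaw=1,
  squeeze=30,
)

```text
time_s: 31.85
tcp_pos: [0.4806, -0.1562, 0.1866]
tool_rot: [0.756, 0.654, -0.0, -0.0]
contact_force: [-0.6, 0.1, 0.6]
grip_width: 0.26
grip_force: 29.5
```

```bash
python3 - <<'E'
from h import *
c=shot('top');w=shot('wrist');s=bot.get_state();print(s['tcp_pos'],s['grip_width'],s['grip_force'])
o=np.zeros((400,800,3),np.uint8);o[:,:400]=cv2.resize(c['img'][150:250,320:420,::-1],(400,400),interpolation=cv2.INTER_CUBIC);o[:300,400:]=cv2.resize(w['img'][:,:,::-1],(400,300));cv2.imwrite('pics/b1.png',o)
E
```

```text
[ 0.48174859 -0.15675038  0.18880857] 0.2641718172693704 29.521177852875553
```

View pics/b1.png

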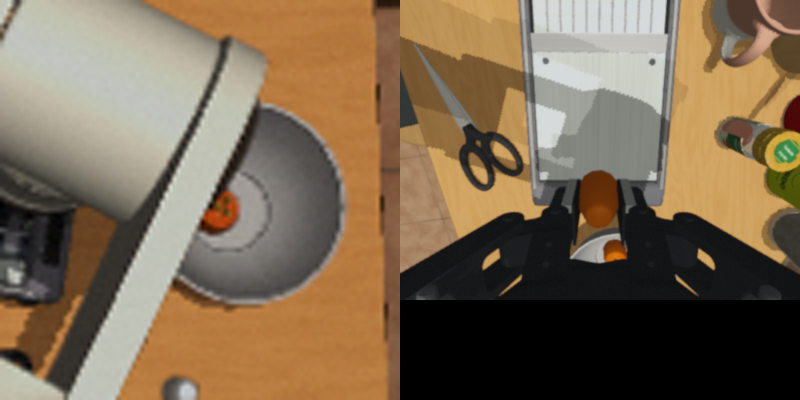

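play_rows(
  targets=[
    [0,-0.03,0,0],
    [0,-0.03,0,0],
    [0,-0.03,0,0],
    [0,-0.03,0,0],
    [0,-0.03,0,0],
    [0,-0.03,0,0],
    [0,-0.03,0,0],
    [0,-0.011,0,0],
    [0,0,0,0],
    [0,0,-0.02,0],
  ],
)

```text
time_s: 33.2
tcp_pos: [0.4813, -0.3767, 0.1663]
tool_rot: [0.756, 0.654, 0.0, 0.001]
contact_force: [0.5, -0.7, -1.0]
grip_width: 0.261
grip_force: 29.5
```

play_rows(
  targets=[
    [0,0,-0.03,0],
    [0,0,-0.03,0],
    [0,0,-0.03,0],
    [0,0,-0.02,0],
    [0,0,-0.01,0],
    [0,0,0,0],
    [0,0,0,0],
    [0,0,0,0],
    [0,0,0,0],
    [0,0,0,0],
  ],
)

```text
time_s: 34.45
tcp_pos: [0.4807, -0.3773, 0.0455]
tool_rot: [0.756, 0.654, -0.0, 0.0]
contact_force: [-0.5, 0.2, -1.0]
grip_width: 0.26
grip_force: 29.5
```

play_rows(
  targets=[
    [0,0,0,0],
    [0,0,0,0],
    [0,0,0,0],
    [0,0,0,0],
    [0,0,0.015,0],
    [0,0,0.03,0],
    [0,0,0.04,0],
    [0,0,0.04,0],
    [0,0,0.04,0],
    [0,0,0.02,0],
  ],
  jaw=0.45,
)

```text
time_s: 35.7
tcp_pos: [0.481, -0.3774, 0.234]
tool_rot: [0.756, 0.654, 0.0, 0.002]
contact_force: [-0.9, -0.7, 0.5]
grip_width: 0.554
grip_force: 0.0
```

play_rows(
  targets=[
    [-0.005,0.05,0,0],
    [-0.005,0.05,0,0],
    [-0.005,0.05,0,0],
    [-0.005,0.05,0,0],
    [-0.005,0.05,0,0],
    [-0.005,0.05,0,0],
    [-0.005,0.05,0,0],
    [-0.005,0.03,0,0],
    [0,0,0,0],
    [0,0,0,0],
  ],
)

```text
time_s: 36.95
tcp_pos: [0.4408, 0.0025, 0.231]
tool_rot: [0.756, 0.654, 0.0, 0.0]
contact_force: [0.3, -0.7, -0.1]
grip_width: 0.55
grip_force: 0.0
```

```bash
python3 - <<'E'
from h import *
c=shot('top');w=shot('wrist');s=bot.get_state();print(s['tcp_pos'],s['grip_width'])
u,v=proj(w,(.479,.105,.076)).astype(int);print(u,v);u=np.clip(u,40,471);v=np.clip(v,40,343)
o=np.zeros((400,800,3),np.uint8);o[:,:400]=cv2.resize(c['img'][150:250,320:420,::-1],(400,400),interpolation=cv2.INTER_CUBIC);o[:,400:]=cv2.resize(w['img'][v-40:v+40,u-40:u+40,::-1],(400,400),interpolation=cv2.INTER_CUBIC);cv2.imwrite('pics/e1.png',o)
E
```

```text
[0.44083458 0.00207776 0.23057227] 0.5530638540368101
278 57
```

View pics/e1.png

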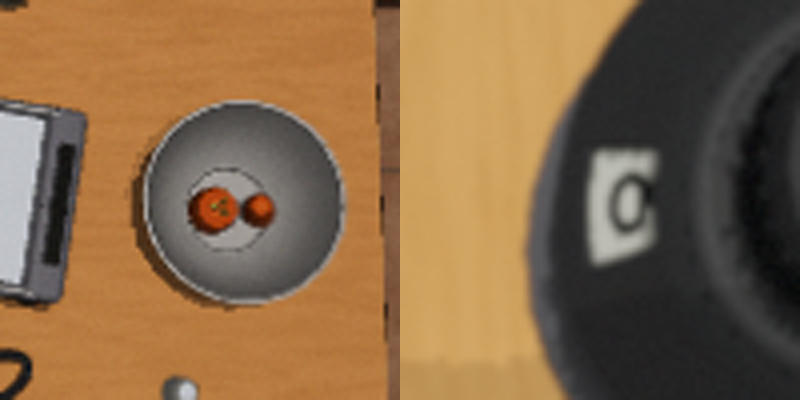

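```bash
python3 -c "
from h import *
print(order.sign_off())"
```

```text
the job is handed in; nothing more can be done
None
```

The job is handed in: both carrot ends are standing in the steel bowl and the dial shows 6. I judged the cap to be home from the arm forces and its free drop on release, not from a close-up view.

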